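Work the transit wedge out of a printer

ROBOT

A 6-joint arm with a two-finger parallel gripper is mounted at the origin on the work surface. World frame = base frame: x ahead of the robot, y to its left, z up, the work surface at z = 0. Lengths are in m, angles in rad, forces in N, time in s.
With the tool pointing down it reaches from about 0.3 to 0.95 m from the base axis. Payload 3.1 kg.
Tool frame: the origin (TCP) lies at the very end of the fingers, on their centre line; the grasp point (between the pads) lies env.grasp_offset behind it (env.grasp_offset is the distance from the TCP to the grasp point, in m); z points along the fingers, y is the line along which they close (so a half turn about z gives the same grasp; the last joint's range is limited). The gripper opens to 85 mm and grips with 20 to 120 N. Pads are 22 mm wide; open, the fingers measure 114 mm over their backs; the gripper's body (76 mm by 85 mm) begins 54 mm behind the grasp point. The pads swing forward as they close: fully open they stand 13 mm farther back than shut.
Start: joints at [1.083, 0.308, 1.634, -0, 1.2, -0.07], TCP at [0.254, 0.571, 0.231] pointing down, gripper open.
Joint ranges: [-3.06, 3.06], [-0.79, 1.96], [0.05, 2.63], [-1.19, 4.34], [0.05, 2.64], [-2.94, 2.94]. Speed limits (rad/s): [2.79, 2.79, 3.14, 3.14, 3.14, 3.14].

INTERFACE

Orientations are given as a 3x3 rotation matrix whose columns are the frame's x, y, z axes.
In Python, from rig import observe, eyes, close_job, env gives the robot as it stands.
- The arm moves only by the tool apply_moves, never from a script. Its arguments are lists of equal length, an entry for each row: "jaw": the gripper's target within -1 to 1 (shut at 1, half-way at 0, fully open at -1); "slide": the shift along the tool's x, y, z in cm, a list of three; "twist": the turn about the tool's z in degrees. In form: {"jaw": [jaw, ...], "slide": [[dx, dy, dz], ...], "twist": [twist, ...]}. A call has 1 to 12 rows; each row is the pose to reach, as a shift and turn from the pose commanded when the call began, along the tool's axes at that moment; what a row does not reach only later rows make up. A row lasts 1/12 s, in which the tool goes at most 41.7 mm and 7.16 degrees, less where a joint would pass 70% of its speed; a pose out of reach is approached as far as the arm can. A call with a gripper value outside its range is refused whole. The fingers move at their own pace and stop on an object; "grip_force" is the grip in N (left out, the last holds). Time passes only in rows, so rows that repeat a pose let the fingers close. It gives the time, the measured TCP pose, the force, the opening and the grip force at its end, in the units of the state.
- observe(): the state, without advancing time (a new reading comes with each control period).
- eyes.snapshot(name): name is "scene" or "top" or "wrist"; returns a dict with "color" (420x560x3 uint8, red, green, blue), "range_z" (420x560 float32, m along the optical axis (not along the pixel's ray), 0 where there is no reading), "intrinsics" (3x3 intrinsics, pixels), "dist_coeffs" ([k1, k2, p1, p2, k3] as OpenCV has them; the pictures are not rectified), "cam_to_world" (4x4, takes a point from camera to world coordinates). Camera axes: x right, y up, looking along -z (the intrinsics and any distortion apply to the point x, -y, -z); pixel columns grow to the right and rows downward; lengths in m; the calibration is good to about 2 mm. A picture is of the moment at which its call begins.
- close_job(): hands the job in; it is judged then, once.
Trained networks look in a picture, given as the dict that the camera call returned (one of the last four; its "shot" number tells which), for a name from the list of things; names that differ only in an ending like _2 or _b are one class to them, and where a whole thing is asked for, a point or a joint stands for the part that bears it (a point fixed in the world has none). Each returns a list of dicts, best first, with "p" (0 to 1); they miss things now and then, are a little off and sometimes report something else, mostly with a low value. They report only what shows in the picture. A call takes as long as a camera call. They do not tell look-alikes from the thing itself.
- eyes.outline_of(picture, thing): "region" (420x560 bool, what is visible of it) and "rect" ([centre column, centre row, width, height] in pixels, round what is visible of it).
- eyes.landmark_of(picture, thing): "uv" ([column, row] in pixels: a listed point, or the origin of a listed thing).
The state is a dict: "clock": time; "joints": joint angles; "qvel": joint speeds; "effort": joint torques, N m; "eef_pos": TCP position; "ee_rot": TCP orientation; "wrist_force": force on the tool from outside, world axes, zero at the start; "torque": the same for the moment, N m; "grip_width": opening from 0.0 (shut) to 1.0 (fully open); "grip_force": force on a finger pad.
Only numpy, scipy, OpenCV 4.12 (cv2) and the standard library are available. Lean on these libraries where they do the work, as an engineer would, in place of code of your own. Each camera call takes 0.05 s, during which the arm holds its last target. There are 200 camera calls.

TASK

This desktop printer came back from transport with its plastic wedge still jammed tight between the build plate and the gantry beam. Work it loose and draw it out from under the beam while the bed stays parked, within about a centimetre and a half of where it stands: a straight pull drags the bed along, while small alternating side pulls on the finger loop walk the wedge out. Then lay the wedge flat, ramp side up, in the empty grey tray beside the printer, and leave the toolhead, the prints on the plate and the things on the bench where they are.

Things in the scene. Friction and masses are not known exactly. Their poses are not given: they have to be found in the camera images.
- printer: open-frame desktop printer, fixed. Origin: centre of its footprint, on the bench; x from its front (robot's side) to its back, y to its left, z up. White base 350 mm deep, 320 mm wide, top 55 mm high; screen at the front left, up to 70 mm high. Uprights at x = +40, y = +-175 mm (50 x 40 mm); top bar at x = +40 mm, 400 to 435 mm high, with a filament spool on it up to 630 mm high
- bed (a joint): position of the bed along the printer's x (m), positive to the back. The dark steel build plate, 235 x 235 mm, has its top 88 mm above the bench. Motors off: the bed rolls along the printer's x as soon as it is pushed or pulled with about 4 N and stays where it is left; sideways it is rigid
- bed_front (a point): middle of the front edge of the build plate, on its top face; moves with the bed; axes as the printer's
- gantry (a joint): height of the gantry above its bottom stops (m). The gantry slides freely up and down under its own weight (it loads the wedge with 18 to 25 N); about 4 to 7 mm while the wedge is fully in, 0 when it sits on its stops, where the beam clears the plate by 21 mm
- beam_edge (a point): middle of the lower front edge of the gantry's aluminium beam (30 mm deep in x, 370 mm long in y, 36 mm high, underside level); axes as the printer's. This edge presses on the wedge's ramp
- nozzle_tip (a point): tip of the toolhead's nozzle. The white toolhead hangs on the front of the beam, on the printer's right of the wedge: 48 mm wide (nozzle in the middle), standing out 42 mm in front of the beam (50 mm with the fan), from 17 mm below the beam's underside to 110 mm above it. It slides along the beam if pushed with more than 5 N
- wedge: transit wedge, pale grey plastic, 75 g. x points along it to the thin tip (under the beam), z up. Origin: on the flat underside, mid-ramp. Ramp x -55 to +55 mm, 34 mm wide, 32 mm thick at the tail tapering evenly to 16 mm at the tip; a finger loop follows the tail. Centre of mass near x = -31 mm. Friction (about 0.6 on plate and beam) holds it under the gantry's weight
- wedge_loop (a point): centre of the wedge's rectangular finger loop, 83 mm behind the wedge's origin, 11 mm above its underside; axes as the wedge's. Bars 9 mm thick, 22 mm high, standing on the plate; outside 66 mm wide (y), from x = -51 to -115 mm of the wedge's origin; opening 48 mm (y) by 46 mm (x), open from above
- wedge_tip (a point): middle of the wedge's lower tip edge, 55 mm ahead of its origin, on the underside. It starts 66 to 80 mm behind the beam's front edge; the wedge sits free once drawn out by 32 to 46 mm, and is clear when the tip has passed that edge
- tray: empty open grey plastic tray on the bench, 250 mm (its x) by 140 mm (its y), 35 mm high, walls 4 mm, floor 4 mm thick; origin at the centre of its underside. To the left or right of the printer; loose, 0.5 kg
- toy_car: bystander: white printed toy car standing on the build plate beside the wedge, 44 x 24 x 21 mm, loose, origin under its centre
- castle: bystander: white printed castle tower standing on the build plate on the other side of the wedge, 36 mm across, 40 mm high, loose, origin under its centre
- spool: bystander: full filament spool lying flat on the bench on the side opposite the tray, 190 mm across, 62 mm high, origin under its centre
- scraper: bystander: scraper with a long handle lying on the bench in front of the printer, 190 mm long along its x, under 30 mm high
Things that resemble listed ones, but are neither listed nor needed, are in the scene too. What is meant by the wedge is not orange or purple, and is the larger of those in its own colour.

How it is judged:
On the way:
1. the wedge's tip is out in front of the beam and the gantry has come down on its stops (x of wedge_tip in the frame of beam_edge below 0 m and value of joint gantry below 0.0015 m), for 0.1 s.
At the end, for the whole second after the job is handed in: Wedge at rest in the tray, flat on its floor, underside down (origin under 10 mm above the tray's underside, tilt under 0.12 rad, within 120 x 65 mm of its centre); gantry on its stops (1.5 mm); bed within 15 mm of its start; both prints upright (z of wedge in the frame of tray between 0 and 0.01 m and angle between wedge's own z axis and vertical below 0.12 rad and x of wedge in the frame of tray between -0.12 and 0.12 m and y of wedge in the frame of tray between -0.065 and 0.065 m and linear speed of wedge below 0.02 m/s and value of joint gantry below 0.0015 m and distance of bed_front from where it was at the start of the episode below 0.015 m and angle between each of castle, toy_car's own z axis and vertical below 0.35 rad); the robot touches nothing.
It fails at once if the bed has been dragged more than 15 mm from where it stood (distance of bed_front from where it was at the start of the episode above 0.015 m).
It fails at once if a print on the plate is shifted more than 20 mm or tipped (distance of any of toy_car, castle from where it was at the start of the episode above 0.02 m or angle between any of toy_car, castle's own z axis and vertical above 0.35 rad).
It fails at once if the spool is shifted more than 20 mm (distance of spool from where it was at the start of the episode above 0.02 m).
It fails at once if the scraper is shifted more than 30 mm (distance of scraper from where it was at the start of the episode above 0.03 m).
It fails at once if the toolhead is pushed along the beam or the gantry lifted, by more than 25 mm (distance of nozzle_tip from where it was at the start of the episode above 0.025 m).
It also fails if it takes over 61 s, if anything falls off the work surface, if the arm or the gripper's body presses on something with over 40 N, if the wrist force passes 120 N, or if a joint passes its speed limit or range.

## Working session

There is one attempt and no reset: what is moved stays moved. The work goes in short steps, Python scripts to look and compute and a tool call to move; the robot and the scene stay as the last step left them, time stands still between calls to the robot, and variables do not carry over. Pictures are saved under pics/ and viewed, at most 10 in all, crops included, and the job is handed in when it is done.

Besides the shell and the picture viewer there is one more tool, called in YAML: its name, and indented under it one key for each argument. apply_moves: Moves the arm, as the interface text tells. Its arguments: {"type":"object","properties":{"jaw":{"type":"array","items":{"type":"number"}},"slide":{"type":"array","items":{"type":"array","items":{"type":"number"}}},"twist":{"type":"array","items":{"type":"number"}},"grip_force":{"type":"number"}},"required":["jaw","slide","twist"]}

```bash
ls; mkdir -p pics; cat > h.py <<'E'
import numpy as np, cv2
from rig import observe, eyes, close_job, env
def w(p,uv,z=None,d=None):
    """pixel -> world, by plane height z or by depth"""
    n=cv2.undistortPoints(np.array([[uv]],float),np.array(p["intrinsics"]),np.array(p["dist_coeffs"]))[0,0]
    T=np.array(p["cam_to_world"]); r=T[:3,:3]@np.array([n[0],-n[1],-1.]); o=T[:3,3]
    if z is None:
        if d is None:
            c,rw=int(round(uv[0])),int(round(uv[1])); d=p["range_z"][rw,c]
        return o+r*d
    return o+r*(z-o[2])/r[2]
def save(p,name,crop=None,s=1):
    im=cv2.cvtColor(p["color"],cv2.COLOR_RGB2BGR)
    if crop: a,b,c,d=crop; im=im[b:d,a:c]
    cv2.imwrite("pics/"+name,cv2.resize(im,None,fx=s,fy=s,interpolation=cv2.INTER_CUBIC))
E
python3 - <<'E'
from h import *
np.set_printoptions(precision=4,suppress=True)
S=eyes.snapshot("scene");T=eyes.snapshot("top")
im=np.vstack([S["color"],T["color"]])
save(S,"s.png");save(T,"t.png")
print(env.grasp_offset, observe()["eef_pos"],observe()["ee_rot"])
for nm,p in(("scene",S),("top",T)):
    print(nm,np.array(p["cam_to_world"])[:3,3])
    for t in ["wedge","tray","toy_car","castle","spool","scraper"]:
        for o in eyes.outline_of(p,t)[:3]: print(" out",t,round(o["p"],2),np.round(o["rect"]))
    for t,z in [("wedge_loop",.099),("wedge",.088),("wedge_tip",.088),("tray",0),("bed_front",.088),("beam_edge",.114),("nozzle_tip",.097),("toy_car",.088),("castle",.088),("printer",0),("scraper",0.),("spool",0)]:
        for o in eyes.landmark_of(p,t)[:3]: print(" lm",t,round(o["p"],2),np.round(o["uv"]),w(p,o["uv"],z=z))
E
```

```text
pics
0.0187 [0.2532 0.5705 0.2301] [[-0.914   0.4057 -0.001 ]
 [ 0.4057  0.914  -0.0019]
 [ 0.0002 -0.0021 -1.    ]]
scene [ 0.1662 -0.5364  1.3938]
 out wedge 0.95 [386. 267.  37.  43.]
 out wedge 0.92 [198. 228.  60.  21.]
 out wedge 0.61 [304. 189.  60.  36.]
 out tray 0.6 [334. 330. 104.  94.]
 out toy_car 0.58 [265. 174.  18.  16.]
 out castle 0.65 [302. 216.  13.  15.]
 out spool 0.83 [176. 151.  60.  59.]
 out scraper 0.6 [240. 272.  64.  34.]
 lm wedge_loop 0.95 [287. 195.] [ 0.6265 -0.0029  0.099 ]
 lm wedge_loop 0.93 [381. 278.] [ 0.6665 -0.355   0.099 ]
 lm wedge_loop 0.69 [265. 122.] [0.7326 0.2405 0.099 ]
 lm wedge 0.75 [393. 261.] [ 0.73   -0.3377  0.088 ]
 lm wedge 0.72 [265. 112.] [0.7614 0.2784 0.088 ]
 lm wedge 0.61 [310. 182.] [ 0.7104 -0.0058  0.088 ]
 lm wedge_tip 0.93 [331. 176.] [ 0.7724 -0.0294  0.088 ]
 lm wedge_tip 0.67 [266. 102.] [0.7904 0.3093 0.088 ]
 lm wedge_tip 0.64 [304. 176.] [0.7087 0.0197 0.088 ]
 lm tray 0.9 [335. 329.] [ 0.5026 -0.3683  0.    ]
 lm bed_front 0.57 [273. 200.] [0.5875 0.0133 0.088 ]
 lm beam_edge 0.82 [304. 179.] [0.6915 0.0013 0.
[... 1393 characters left out ...]
  ]
 lm tray 0.29 [251. 191.] [0.6309 0.1063 0.    ]
 lm bed_front 0.77 [288. 208.] [0.5855 0.0135 0.088 ]
 lm beam_edge 0.86 [293. 161.] [0.6878 0.0022 0.114 ]
 lm nozzle_tip 0.97 [337. 175.] [ 0.6585 -0.0981  0.097 ]
 lm toy_car 0.65 [252. 191.] [0.6239 0.0945 0.088 ]
 lm toy_car 0.48 [446. 243.] [ 0.5044 -0.3469  0.088 ]
 lm castle 0.65 [328. 196.] [ 0.6123 -0.079   0.088 ]
 lm castle 0.47 [298. 150.] [ 0.7178 -0.0109  0.088 ]
 lm printer 0.61 [295. 161.] [ 0.7058 -0.0011  0.    ]
 lm scraper 0.88 [324. 284.] [ 0.403  -0.0723  0.    ]
 lm scraper 0.41 [291. 159.] [0.7113 0.0082 0.    ]
 lm scraper 0.29 [337. 178.] [ 0.6637 -0.106   0.    ]
 lm spool 0.58 [145. 253.] [0.4767 0.3729 0.    ]
```

View pics/t.png

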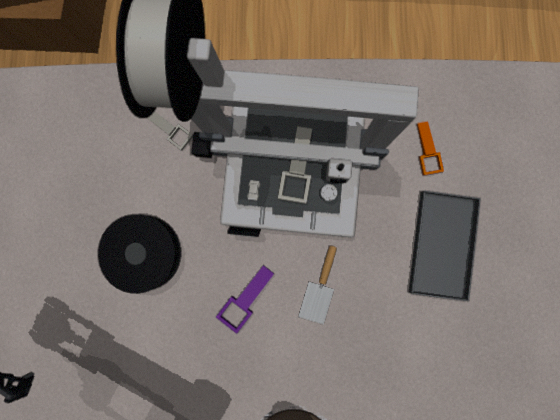

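```bash
python3 -c "
import cv2
a=cv2.imread('pics/s.png')[120:260,200:400];b=cv2.imread('pics/t.png')[110:250,220:420]
import numpy as np
cv2.imwrite('pics/st.png',np.hstack([cv2.resize(a,None,fx=2,fy=4)[:, :],cv2.resize(b,None,fx=2,fy=4)]) if 0 else np.vstack([cv2.resize(x[:100],None,fx=3,fy=3,interpolation=2) for x in (a,b)]))"
```

```text
(no output)
```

View pics/st.png

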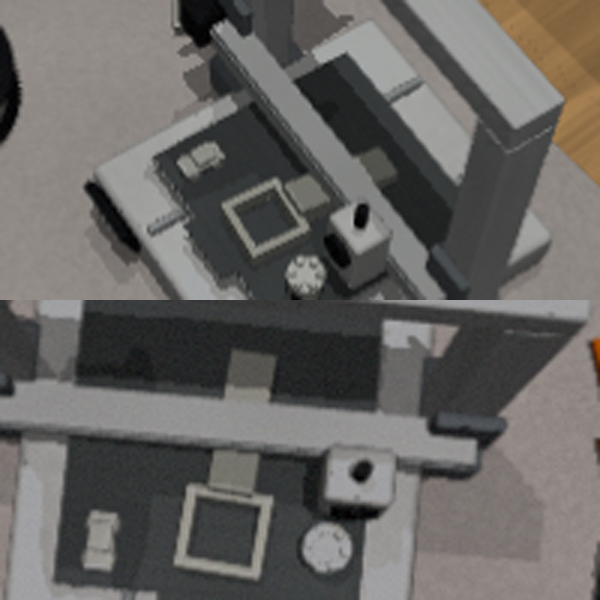

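The wedge is the pale grey one jammed under the beam, with its ramp at top px (303,140) to (299,155) and its loop at (295,186). The others are purple at (245,298), orange at (430,149), and a smaller pale grey one at (180,135). The enlarged crop confirms the jammed one: right colour, larger than the other grey one, and running under the beam. The tray is at (443,243).

```bash
cat >> h.py <<'E'
def go(x,y,z,yaw):
    """slide (cm) and twist (deg) to bring the TCP to x,y,z with tool y at yaw (deg)"""
    s=observe(); R=np.array(s["ee_rot"]); d=R.T@(np.array([x,y,z])-s["eef_pos"])*100
    cur=np.degrees(np.arctan2(R[1,1],R[0,1])); t=(cur-yaw+90)%180-90
    print("now",np.round(s["eef_pos"],4),"yaw",round(cur,2),"-> slide",np.round(d,2),"twist",round(t,1),"t",s["clock"],"grip",s["grip_width"],s["grip_force"],"F",np.round(s["wrist_force"],1))
E
python3 -c "
from h import *
go(.54,0,.33,-6)"
```

```text
now [0.2536 0.5713 0.2313] yaw 66.06 -> slide [-49.35 -40.59  -9.87] twist 72.1 t 1.9 grip 1.0016102587881872 0.0 F [-0.6  0.3  0.2]
```

apply_moves:
  jaw: [-1, -1, -1, -1, -1, -1, -1, -1, -1, -1, -1, -1]
  slide:
    - [-50, -40, -10]
    - [-50, -40, -10]
    - [-50, -40, -10]
    - [-50, -40, -10]
    - [-50, -40, -10]
    - [-50, -40, -10]
    - [-50, -40, -10]
    - [-50, -40, -10]
    - [-50, -40, -10]
    - [-50, -40, -10]
    - [-50, -40, -10]
    - [-50, -40, -10]
  twist: [72, 72, 72, 72, 72, 72, 72, 72, 72, 72, 72, 72]

```text
clock: 2.9
eef_pos: [0.4815, 0.1307, 0.3092]
ee_rot: [[0.104, 0.995, 0.001], [0.995, -0.104, 0.0], [0.0, 0.001, -1.0]]
wrist_force: [0.8, 1.0, 0.9]
grip_width: 1.0
grip_force: 0.0
```

```bash
python3 -c "
from h import *
go(.54,0,.33,-6)"
```

```text
now [0.4815 0.1307 0.3092] yaw -5.96 -> slide [-12.39   7.17  -2.08] twist 0.0 t 2.9 grip 1.0003991194119957 0.0 F [0.8 1.  0.9]
```

apply_moves:
  jaw: [-1, -1, -1, -1, -1]
  slide:
    - [-12.4, 7.2, -2]
    - [-12.4, 7.2, -2]
    - [-12.4, 7.2, -2]
    - [-12.4, 7.2, -2]
    - [-12.4, 7.2, -2]
  twist: [0, 0, 0, 0, 0]

```text
clock: 3.32
eef_pos: [0.5418, -0.0024, 0.3294]
ee_rot: [[0.109, 0.994, 0.003], [0.994, -0.109, -0.002], [-0.002, 0.003, -1.0]]
wrist_force: [1.1, 0.4, 0.0]
grip_width: 1.001
grip_force: 0.0
```

```bash
cat > look.py <<'E'
from h import *
import sys
np.set_printoptions(precision=4,suppress=True)
p=eyes.snapshot("wrist"); save(p,sys.argv[1])
print(np.array(p["cam_to_world"])[:3,3])
for t,z in [("wedge_loop",.099),("wedge",.088),("bed_front",.088),("beam_edge",.114),("nozzle_tip",.097),("toy_car",.088),("castle",.088)]:
    for o in eyes.landmark_of(p,t)[:2]: print(" lm",t,round(o["p"],2),np.round(o["uv"]),w(p,o["uv"],z=z))
go(.6,0,.2,-6)
E
python3 look.py w1.png
```

```text
[0.5491 0.0665 0.4725]
 lm wedge_loop 0.71 [398. 364.] [ 0.6707 -0.2617  0.099 ]
 lm wedge_loop 0.48 [418. 164.] [0.6971 0.004  0.099 ]
 lm wedge 0.7 [432. 173.] [ 0.7178 -0.0105  0.088 ]
 lm wedge 0.59 [171. 108.] [0.4307 0.0935 0.088 ]
 lm bed_front 0.67 [315. 163.] [0.5827 0.016  0.088 ]
 lm bed_front 0.43 [477. 179.] [ 0.7709 -0.0233  0.088 ]
 lm beam_edge 0.68 [422. 164.] [0.6954 0.0059 0.114 ]
 lm nozzle_tip 0.77 [389. 249.] [ 0.662  -0.0948  0.097 ]
 lm toy_car 0.77 [354.  86.] [0.6325 0.0946 0.088 ]
 lm toy_car 0.3 [350. 234.] [ 0.6184 -0.0745  0.088 ]
 lm castle 0.6 [350. 233.] [ 0.6182 -0.0727  0.088 ]
now [0.5393 0.0031 0.3283] yaw -5.83 -> slide [ 0.31  6.08 12.82] twist 0.2 t 3.7167 grip 0.9995633815894319 0.0 F [ 0.  -0.5 -0.1]
```

View pics/w1.png

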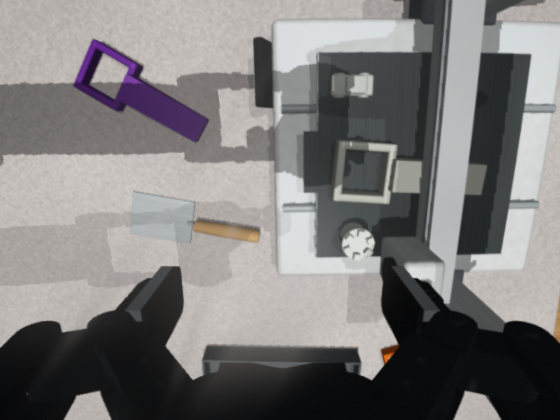

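The wrist view shows the loop at px (334-397, 140-204), with the ramp running under the beam at (410,175). The toy car is at (352,85), the castle at (357,242) and the plate's front edge at u≈317. Next I'll measure the loop from depth and the printer's yaw from the plate edge.

```bash
cat > m.py <<'E'
from h import *
np.set_printoptions(precision=4,suppress=True)
def cloud(p):
    h,wd=p["range_z"].shape
    g=np.stack(np.meshgrid(np.arange(wd),np.arange(h)),-1).reshape(-1,1,2).astype(float)
    n=cv2.undistortPoints(g,np.array(p["intrinsics"]),np.array(p["dist_coeffs"]))[:,0]
    d=p["range_z"].reshape(-1,1); T=np.array(p["cam_to_world"])
    X=np.c_[n[:,0],-n[:,1],-np.ones(len(n))]*d@T[:3,:3].T+T[:3,3]
    return X.reshape(h,wd,3)
def measure(p,yr=(-.055,.055),xr=(.5,.67)):
    X=cloud(p); ok=p["range_z"]>0
    c=p["color"].astype(float).mean(2)
    near=ok&(X[...,1]>yr[0])&(X[...,1]<yr[1])&(X[...,0]>xr[0])&(X[...,0]<xr[1])
    m=near&(X[...,2]>.101)&(X[...,2]<.119)
    q=X[m]; r=cv2.minAreaRect((q[:,:2]*1000).astype(np.float32))
    print("loop n",m.sum(),"z",np.median(q[:,2]),"rect mm",r)
    return X,ok
if __name__=="__main__":
    p=eyes.snapshot("wrist"); X,ok=measure(p)
    # plate front edge: step between plate (z~.088) and base (z~.055), columns of y
    P=X[ok&(abs(X[...,2]-.088)<.008)&(X[...,0]>.55)&(X[...,0]<.7)]
    e=[]
    for y in np.arange(-.09,.12,.01):
        q=P[abs(P[:,1]-y)<.005]
        if len(q)>5: e.append((y,np.percentile(q[:,0],1)))
    print(np.round(e,4).tolist()); print("plate z",np.median(P[:,2]))
    # beam top
    B=X[ok&(X[...,2]>.135)&(X[...,2]<.17)&(X[...,0]>.66)&(X[...,0]<.76)]
    print("beam",len(B),np.median(B[:,2]),cv2.minAreaRect((B[:,:2]*1000).astype(np.float32)))
E
python3 m.py
```

```text
loop n 1949 z 0.11036104866810365 rect mm ((636.8800659179688, 0.73828125), (66.75628662109375, 71.4327392578125), 80.52938842773438)
[[-0.09, 0.5745], [-0.08, 0.5755], [-0.07, 0.5764], [-0.06, 0.5776], [-0.05, 0.5785], [-0.04, 0.5796], [-0.03, 0.5802], [-0.02, 0.5693], [-0.01, 0.5677], [-0.0, 0.5685], [0.01, 0.5693], [0.02, 0.5702], [0.03, 0.571], [0.04, 0.5725], [0.05, 0.5735], [0.06, 0.589], [0.07, 0.5901], [0.08, 0.5909], [0.09, 0.5917], [0.1, 0.5926], [0.11, 0.5937]]
plate z 0.08863204492865168
beam 11616 0.15136579378446866 ((709.9317626953125, 3.0261688232421875), (321.2788391113281, 99.49795532226562), 89.88237762451172)
```

```bash
python3 -c "
from h import *
go(.606,.006,.17,-9.5)"
```

```text
now [0.5394 0.003  0.3284] yaw -5.84 -> slide [ 0.98  6.6  15.84] twist 3.7 t 3.7667 grip 0.9982190520176955 0.0 F [-0.5 -0.3 -0.7]
```

apply_moves:
  jaw: [0.2, 0.2, 0.2, 0.2, 0.2, 0.2]
  slide:
    - [1.0, 6.6, 15.8]
    - [1.0, 6.6, 15.8]
    - [1.0, 6.6, 15.8]
    - [1.0, 6.6, 15.8]
    - [1.0, 6.6, 15.8]
    - [1.0, 6.6, 15.8]
  twist: [3.7, 3.7, 3.7, 3.7, 3.7, 3.7]

```text
clock: 4.27
eef_pos: [0.6038, 0.0058, 0.1662]
ee_rot: [[0.166, 0.986, -0.009], [0.986, -0.166, 0.001], [-0.001, -0.009, -1.0]]
wrist_force: [0.3, 0.2, 0.8]
grip_width: 0.398
grip_force: 0.0
```

```bash
python3 -c "
from m import *
p=eyes.snapshot('wrist'); measure(p,xr=(.55,.665)); save(p,'w2.png')
go(.606,.006,.093,-9.5)"
```

```text
loop n 4741 z 0.11028074066828575 rect mm ((635.03759765625, 1.6436653137207031), (65.88050842285156, 66.8083267211914), 79.78489685058594)
now [0.6056 0.0055 0.1696] yaw -9.59 -> slide [0.06 0.05 7.66] twist -0.1 t 4.3167 grip 0.4002743207227649 0.0 F [0.3 0.2 0.8]
```

View pics/w2.png

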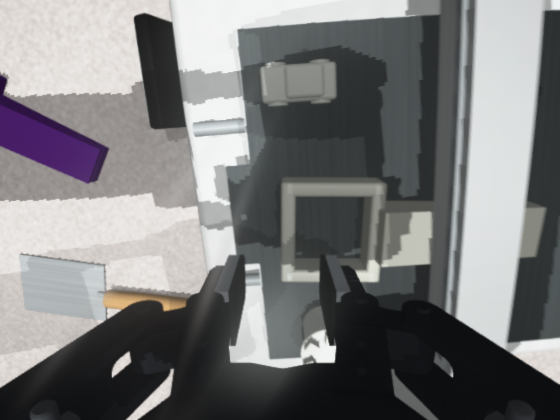

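The loop is at px (283-385, 178-282), and the fingers (u≈232 and 332) straddle its rear bar at u≈288. The second measurement agrees with the first: rear bar at (0.6065, 0.0065). Descending to grip.

apply_moves:
  jaw: [0.2, 0.2, 0.2, 0.2, 1, 1, 1, 1, 1, 1]
  slide:
    - [0.1, 0.1, 4]
    - [0.1, 0.1, 7.5]
    - [0.1, 0.1, 7.5]
    - [0.1, 0.1, 7.5]
    - [0.1, 0.1, 7.5]
    - [0.1, 0.1, 7.5]
    - [0.1, 0.1, 7.5]
    - [0.1, 0.1, 7.5]
    - [0.1, 0.1, 7.5]
    - [0.1, 0.1, 7.5]
  twist: [0, 0, 0, 0, 0, 0, 0, 0, 0, 0]
  grip_force: 90

```text
clock: 5.15
eef_pos: [0.6068, 0.0063, 0.0997]
ee_rot: [[0.167, 0.986, -0.002], [0.986, -0.167, 0.001], [0.0, -0.002, -1.0]]
wrist_force: [-8.1, 0.4, 8.3]
grip_width: 0.071
grip_force: 88.8
```

apply_moves:
  jaw: [1, 1, 1, 1, 1, 1, 1, 1, 1, 1, 1, 1]
  slide:
    - [0, -0.4, -0.4]
    - [1, -0.5, -0.4]
    - [1.8, -0.5, -0.4]
    - [1.8, -0.6, -0.4]
    - [0, -0.6, -0.4]
    - [-1.8, -0.7, -0.4]
    - [-1.8, -0.7, -0.4]
    - [0, -0.8, -0.4]
    - [1.8, -0.8, -0.4]
    - [1.8, -0.9, -0.4]
    - [0, -0.9, -0.4]
    - [-1.8, -0.9, -0.4]
  twist: [0, 0, 0, 0, 0, 0, 0, 0, 0, 0, 0, 0]
  grip_force: 120

```text
clock: 6.15
eef_pos: [0.5956, -0.0063, 0.1]
ee_rot: [[0.163, 0.987, 0.001], [0.987, -0.163, 0.007], [0.007, -0.0, -1.0]]
wrist_force: [2.0, 17.7, -7.9]
grip_width: 0.053
grip_force: 129.0
```

```bash
cat > chk.py <<'E'
from m import *
import sys
def chk(name=None):
    p=eyes.snapshot("wrist"); X,ok=cloud(p),p["range_z"]>0
    P=X[ok&(abs(X[...,2]-.0886)<.006)]
    e=[]
    for y in list(np.arange(.06,.12,.005)):  # left part of the plate's front edge (start: x=.5835+.095*y)
        q=P[(abs(P[:,1]-y)<.0025)&(P[:,0]>.56)&(P[:,0]<.64)]
        if len(q)>5: e.append(np.percentile(q[:,0],1)-(.5835+.095*y))
    print("bed shift mm",np.round(np.array(e)*1000,1))
    B=X[ok&(X[...,2]>.135)&(X[...,2]<.165)&(X[...,0]>.67)&(X[...,0]<.72)&(X[...,1]>-.03)&(X[...,1]<.1)]
    print("beam top z",np.median(B[:,2]))
    for t,z in (("wedge_loop",.099),("wedge",.088),("toy_car",.088),("castle",.088)):
        for o in eyes.landmark_of(p,t)[:1]: print(t,round(o["p"],2),w(p,o["uv"],z=z))
    if name: save(p,name)
    go(.606,.006,.1,-9.5)
chk(*sys.argv[1:])
E
python3 chk.py
```

```text
bed shift mm [-0.2 -0.2 -0.2 -0.3 -0.1 -0.6 -0.7 -0.8 -0.8 -0.9 -0.8 -0.8]
beam top z 0.14064083187469711
wedge 0.97 [ 0.7053 -0.0138  0.088 ]
toy_car 0.89 [0.6273 0.0958 0.088 ]
now [ 0.595  -0.0076  0.0999] yaw -9.41 -> slide [ 1.52  0.87 -0.  ] twist 0.1 t 6.4 grip 0.05832465336088147 123.91651634809023 F [ 0.1  7.2 -7.4]
```

apply_moves:
  jaw: [1, 1, 1, 1, 1, 1, 1, 1, 1, 1, 1, 1]
  slide:
    - [0, -0.1, 0]
    - [1.8, -0.2, 0.2]
    - [3.6, -0.3, 0.3]
    - [3.6, -0.4, 0.3]
    - [1.8, -0.5, 0.3]
    - [0, -0.6, 0.3]
    - [0, -0.7, 0.3]
    - [1.8, -0.8, 0.3]
    - [3.6, -0.9, 0.3]
    - [3.6, -1.0, 0.3]
    - [1.8, -1.1, 0.3]
    - [0, -1.2, 0.3]
  twist: [0, 0, 0, 0, 0, 0, 0, 0, 0, 0, 0, 0]

```text
clock: 7.4
eef_pos: [0.5878, -0.0043, 0.0999]
ee_rot: [[0.164, 0.986, 0.01], [0.986, -0.164, 0.007], [0.009, 0.009, -1.0]]
wrist_force: [4.8, 20.0, -3.1]
grip_width: 0.057
grip_force: 131.2
```

```bash
python3 chk.py w3.png
```

```text
bed shift mm [-0.2 -0.1 -0.2 -0.2 -0.2 -0.5 -0.6 -0.7 -0.8 -0.8 -0.8 -1.1]
beam top z 0.1374929073380879
wedge 0.57 [ 0.6978 -0.0135  0.088 ]
toy_car 0.7 [0.6264 0.095  0.088 ]
castle 0.37 [0.6704 0.0234 0.088 ]
now [ 0.5868 -0.0061  0.0999] yaw -9.33 -> slide [1.51 1.69 0.01] twist 0.2 t 7.65 grip 0.0580590529658841 126.67120304424316 F [1.3 8.  0.5]
```

View pics/w3.png

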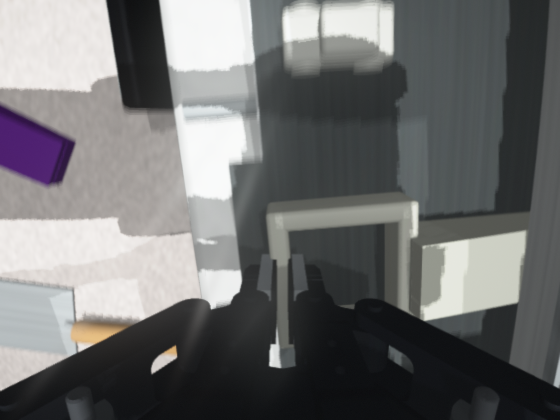

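The rear bar is held at px (280,300) and the wedge is about 19 mm out, with the bed still. I'll continue the same way.

apply_moves:
  jaw: [1, 1, 1, 1, 1, 1, 1, 1, 1, 1, 1, 1]
  slide:
    - [0, -0.1, 0]
    - [1.8, -0.2, 0]
    - [3.4, -0.3, 0]
    - [3.4, -0.4, 0]
    - [1.8, -0.5, 0]
    - [0, -0.6, 0]
    - [0, -0.7, 0]
    - [1.8, -0.8, 0]
    - [3.4, -0.9, 0]
    - [3.4, -1.0, 0]
    - [1.8, -1.1, 0]
    - [0, -1.2, 0]
  twist: [0, 0, 0, 0, 0, 0, 0, 0, 0, 0, 0, 0]

```text
clock: 8.65
eef_pos: [0.576, -0.0031, 0.0999]
ee_rot: [[0.164, 0.986, 0.01], [0.986, -0.164, 0.006], [0.007, 0.009, -1.0]]
wrist_force: [4.1, 17.8, -2.0]
grip_width: 0.061
grip_force: 130.3
```

```bash
python3 chk.py
```

```text
bed shift mm [-0.7 -0.7 -0.8 -0.7 -0.8 -0.9 -1.3 -1.2 -0.8 -0.8 -0.7 -0.9]
beam top z nan
wedge 0.86 [0.4679 0.0862 0.088 ]
toy_car 0.74 [0.6272 0.0948 0.088 ]
castle 0.58 [ 0.6203 -0.0739  0.088 ]
now [ 0.575  -0.0046  0.0999] yaw -9.35 -> slide [1.54 2.89 0.01] twist 0.1 t 8.9 grip 0.05779581711698078 125.9263504401315 F [1.7 7.3 0.3]
  return _methods._mean(a, axis=axis, dtype=dtype,
  ret = ret.dtype.type(ret / rcount)
```

apply_moves:
  jaw: [1, 1, 1, 1, 1, 1, 1, 1, 1, 1, 1, 1]
  slide:
    - [0, -0.1, 0]
    - [1.8, -0.2, 0]
    - [3.4, -0.3, 0]
    - [3.4, -0.4, 0]
    - [1.8, -0.5, 0]
    - [0, -0.6, 0]
    - [0, -0.7, 0]
    - [1.8, -0.8, 0]
    - [3.4, -0.9, 0]
    - [3.4, -1.0, 0]
    - [1.8, -1.1, 0]
    - [0, -1.2, 0]
  twist: [0, 0, 0, 0, 0, 0, 0, 0, 0, 0, 0, 0]

```text
clock: 9.9
eef_pos: [0.5639, -0.0019, 0.0999]
ee_rot: [[0.164, 0.986, 0.009], [0.986, -0.164, 0.004], [0.006, 0.008, -1.0]]
wrist_force: [1.8, 7.0, -0.5]
grip_width: 0.054
grip_force: 121.1
```

```bash
python3 chk.py 2>/dev/null
```

```text
bed shift mm [-1.1 -1.1 -1.  -1.1 -1.1 -1.2 -1.4 -1.4 -1.3 -1.4 -1.3 -1.5]
beam top z nan
wedge 0.86 [0.4618 0.0872 0.088 ]
toy_car 0.67 [0.627  0.0948 0.088 ]
castle 0.84 [ 0.6187 -0.0764  0.088 ]
now [ 0.5627 -0.0052  0.0998] yaw -9.61 -> slide [1.82 4.09 0.  ] twist -0.1 t 10.15 grip 0.05498082771829775 124.2071074177511 F [-1.7 -2.4  7.1]
```

apply_moves:
  jaw: [1, 1, 1, 1, 1, 1, 1, 1, 1]
  slide:
    - [1.7, -0.1, 0]
    - [2.8, -0.3, 0]
    - [2.8, -0.4, 0]
    - [1.4, -0.5, 0]
    - [0, -0.7, 0]
    - [0, -0.8, 0]
    - [1.4, -1, 0]
    - [1.4, -1.2, 0]
    - [1.4, -1.2, 0]
  twist: [0, 0, 0, 0, 0, 0, 0, 0, 0]

```text
clock: 10.9
eef_pos: [0.5544, 0.0114, 0.0993]
ee_rot: [[0.167, 0.986, 0.009], [0.986, -0.167, -0.0], [0.001, 0.009, -1.0]]
wrist_force: [3.1, 0.2, 6.6]
grip_width: 0.058
grip_force: 124.0
```

```bash
python3 chk.py w4.png 2>/dev/null
```

```text
bed shift mm [-1.3 -1.3 -1.3 -1.3 -1.2 -1.3 -1.4 -1.3 -1.3 -1.3 -1.1 -1.1]
beam top z nan
wedge 0.72 [0.4585 0.0908 0.088 ]
now [0.5544 0.0113 0.0994] yaw -9.66 -> slide [ 0.34  5.18 -0.02] twist -0.2 t 11.15 grip 0.05203912289300634 124.10257828014437 F [ 1.9 -0.1  6.5]
```

View pics/w4.png

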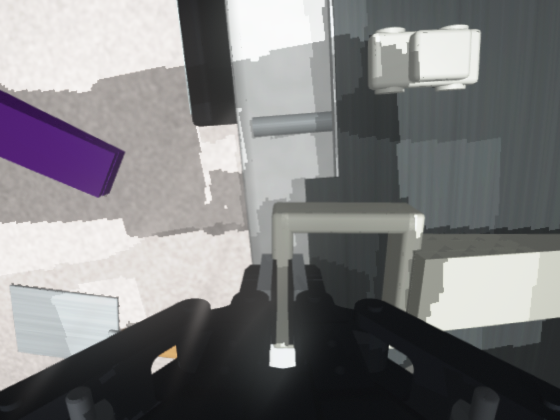

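The wedge sits free now: the side force is gone and about 52 mm is out. I'll draw it straight out, hold a moment, then lift.

apply_moves:
  jaw: [1, 1, 1, 1, 1, 1, 1, 1, 1]
  slide:
    - [0, -0.5, -0.3]
    - [0, -1.5, -0.4]
    - [0, -2.5, -0.4]
    - [0, -3.5, -0.4]
    - [0, -4.5, -0.4]
    - [0, -5, -0.4]
    - [0, -5, -0.4]
    - [0, -5, -0.4]
    - [0, -5, -0.4]
  twist: [0, 0, 0, 0, 0, 0, 0, 0, 0]

```text
clock: 11.9
eef_pos: [0.5015, 0.0197, 0.1004]
ee_rot: [[0.167, 0.986, 0.0], [0.986, -0.167, -0.0], [-0.0, 0.0, -1.0]]
wrist_force: [0.4, 1.2, -1.2]
grip_width: 0.053
grip_force: 123.1
```

```bash
python3 - <<'E'
from m import *
T=eyes.snapshot("top"); save(T,"t2.png",(180,90,500,330),2.5)
X=cloud(T)
for t,z in (("wedge_tip",.088),("wedge",.088),("wedge_loop",.099),("beam_edge",.109),("bed_front",.088),("nozzle_tip",.092),("toy_car",.088),("castle",.088),("tray",0)):
    for o in eyes.landmark_of(T,t)[:2]: print(t,round(o["p"],2),np.round(o["uv"]),w(T,o["uv"],z=z))
o=eyes.outline_of(T,"tray")[0]; m=o["region"]; q=X[m]; q=q[(q[:,2]<.05)&(q[:,2]>.02)]
print("tray",o["p"],cv2.minAreaRect((q[:,:2]*1000).astype(np.float32)))
go(.5,0,.2,-9.5)
E
```

```text
wedge_tip 0.95 [423. 123.] [ 0.781  -0.2993  0.088 ]
wedge_tip 0.88 [149. 116.] [0.8013 0.3414 0.088 ]
wedge 0.9 [423. 137.] [ 0.7486 -0.2971  0.088 ]
wedge 0.75 [256. 290.] [0.3989 0.0854 0.088 ]
wedge_loop 0.88 [236. 314.] [0.346  0.1287 0.099 ]
wedge_loop 0.79 [288. 234.] [0.5256 0.0115 0.099 ]
beam_edge 0.96 [293. 158.] [0.6945 0.0009 0.109 ]
beam_edge 0.61 [292. 197.] [0.6084 0.0032 0.109 ]
bed_front 0.95 [290. 209.] [0.5814 0.0094 0.088 ]
toy_car 0.44 [252. 193.] [0.6191 0.0951 0.088 ]
toy_car 0.17 [329. 196.] [ 0.613  -0.0795  0.088 ]
castle 0.64 [328. 195.] [ 0.6146 -0.079   0.088 ]
tray 0.88 [445. 242.] [ 0.5072 -0.3724  0.    ]
tray 0.92 ((498.70166015625, -363.5508117675781), (141.74630737304688, 250.56236267089844), 82.2416000366211)
now [0.5015 0.0198 0.1004] yaw -9.64 -> slide [-1.97  0.19 -9.96] twist -0.1 t 12.45 grip 0.05413231771546889 123.12447559816064 F [-0.2 -0.9 -0.2]
```

View pics/t2.png

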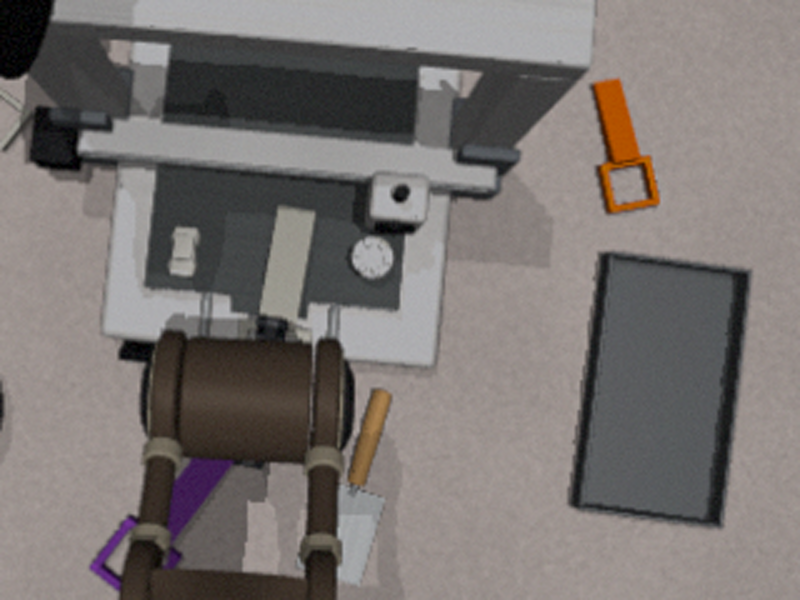

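The tip is clear at crop px (295,210), well in front of the beam. The toy car at (183,250) and castle at (372,257) are in place, and the tray is empty at (660,385) with its yaw about -7.8°. Next I'll back off, lift and go over the tray.

apply_moves:
  jaw: [1, 1, 1, 1, 1, 1, 1, 1, 1, 1, 1, 1]
  slide:
    - [0, -2, -2]
    - [0, -4.5, -5]
    - [-1, -7, -8]
    - [-3.5, -8.7, -11]
    - [-7.5, -8, -11]
    - [-11.5, -7, -11]
    - [-15.5, -6, -11]
    - [-19.5, -5, -11]
    - [-23.5, -4, -11]
    - [-27.5, -3, -11]
    - [-31.5, -2, -11]
    - [-35, -1, -11]
  twist: [0, 0, 0, 0, -1.8, -1.8, -1.8, -1.8, -1.8, -1.8, -1.8, -1.8]

```text
clock: 13.45
eef_pos: [0.4325, -0.3263, 0.2105]
ee_rot: [[0.137, 0.991, 0.0], [0.991, -0.137, -0.001], [-0.001, 0.0, -1.0]]
wrist_force: [-0.2, -0.1, -0.5]
grip_width: 0.056
grip_force: 123.0
```

```bash
python3 -c "
from h import *
go(.4346,-.355,.08,-7.8)"
```

```text
now [ 0.4325 -0.3263  0.2105] yaw -7.9 -> slide [-2.8   0.59 13.05] twist -0.1 t 13.45 grip 0.055870663286663944 123.02494663474135 F [-0.2 -0.1 -0.5]
```

apply_moves:
  jaw: [1, 1, 1, 1, 1, 1, 1]
  slide:
    - [-2.8, 0.6, 0]
    - [-2.8, 0.6, 4]
    - [-2.8, 0.6, 8]
    - [-2.8, 0.6, 12]
    - [-2.8, 0.6, 13]
    - [-2.8, 0.6, 13]
    - [-2.8, 0.6, 13]
  twist: [0, 0, 0, 0, 0, 0, 0]

```text
clock: 14.03
eef_pos: [0.4355, -0.3523, 0.0809]
ee_rot: [[0.136, 0.991, -0.0], [0.991, -0.136, -0.0], [-0.0, 0.0, -1.0]]
wrist_force: [0.7, -0.5, -0.5]
grip_width: 0.059
grip_force: 123.0
```

```bash
python3 - <<'E'
from m import *
T=eyes.snapshot("top"); save(T,"t3.png",(280,90,560,340),2.8)
X=cloud(T); z=X[...,2]
b=z[(z>.12)&(z<.17)&(X[...,0]>.69)&(X[...,0]<.715)&(X[...,1]>.02)&(X[...,1]<.12)]
print("beam top",len(b),np.median(b))
m=(z>.05)&(z<.14)&(X[...,0]>.4)&(X[...,0]<.64)&(X[...,1]>-.42)&(X[...,1]<-.3)&(T["color"].mean(2)>90)
q=X[m&(X[...,0]>.5)];print("wedge",len(q),q.min(0),q.max(0))
A=np.c_[q[:,0],np.ones(len(q))]; print("top slope (flat expects -.145)",np.linalg.lstsq(A,q[:,2],rcond=None)[0])
go(.4346,-.355,.018,-7.8)
E
```

```text
beam top 425 0.14384474851377538
wedge 642 [ 0.5008 -0.3935  0.0794] [ 0.5991 -0.3478  0.1028]
top slope (flat expects -.145) [-0.1502  0.173 ]
now [ 0.4366 -0.3534  0.0825] yaw -7.82 -> slide [-0.17 -0.2   6.45] twist -0.0 t 14.0833 grip 0.05278594681569676 123.04005117388442 F [ 0.6 -0.2  0.2]
```

View pics/t3.png

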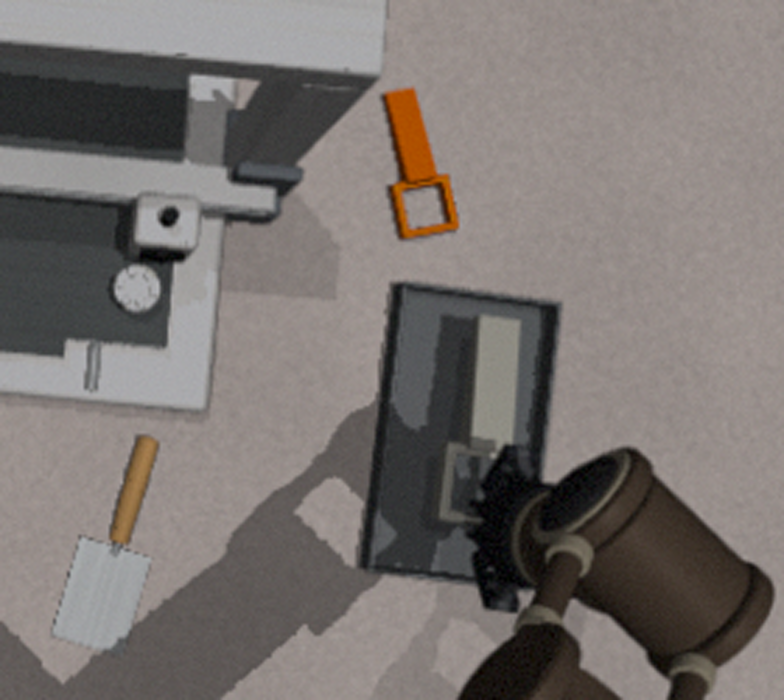

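The wedge hangs level over the tray, ramp at crop px (495,380) and loop at (465,485), and the beam is on its stops (top at 0.144). Lowering and releasing.

apply_moves:
  jaw: [1, 1, 1, 1, 1, 0.5, 0.4, 0.4, 0.4]
  slide:
    - [0, 0, 3]
    - [0, 0, 5.5]
    - [0, 0, 6.4]
    - [0, 0, 6.5]
    - [0, 0, 6.5]
    - [0, 0, 6.5]
    - [0, 0, 6.5]
    - [0, 0, 6.5]
    - [0, 0, 6.5]
  twist: [0, 0, 0, 0, 0, 0, 0, 0, 0]
  grip_force: 30

```text
clock: 14.83
eef_pos: [0.4358, -0.3527, 0.0165]
ee_rot: [[0.136, 0.991, 0.001], [0.991, -0.136, -0.001], [-0.001, 0.002, -1.0]]
wrist_force: [0.0, -0.0, -0.1]
grip_width: 0.299
grip_force: 0.0
```

apply_moves:
  jaw: [0.4, 0.4, 0.4, 0.4, 0.4, 0.4, 0.4, 0.4, 0.4]
  slide:
    - [0, 0, -2]
    - [0, 0, -5]
    - [0, 0, -9]
    - [0, 0, -13]
    - [0, -2, -17]
    - [0, -5, -18]
    - [0, -9, -18]
    - [0, -12, -18]
    - [0, -12, -18]
  twist: [0, 0, 0, 0, 0, 0, 0, 0, 0]

```text
clock: 15.58
eef_pos: [0.3115, -0.3337, 0.1951]
ee_rot: [[0.138, 0.99, -0.004], [0.99, -0.138, 0.002], [0.002, -0.004, -1.0]]
wrist_force: [0.4, 0.9, -1.8]
grip_width: 0.297
grip_force: 0.0
```

```bash
python3 - <<'E'
from m import *
T=eyes.snapshot("top"); save(T,"t4.png",(200,90,520,330),2.5)
X=cloud(T); z=X[...,2]
b=z[(z>.12)&(z<.17)&(X[...,0]>.69)&(X[...,0]<.715)&(X[...,1]>.02)&(X[...,1]<.12)]
print("beam top",np.median(b))
m=(X[...,0]>.42)&(X[...,0]<.63)&(X[...,1]>-.42)&(X[...,1]<-.3)&(T["color"].mean(2)>115)&(z<.045)
q=X[m];print("wedge",len(q),q.min(0),q.max(0),cv2.minAreaRect((q[:,:2]*1000).astype(np.float32)))
q=q[q[:,0]>.5];print("slope",np.linalg.lstsq(np.c_[q[:,0],np.ones(len(q))],q[:,2],rcond=None)[0])
for t in ("bed_front","toy_car","castle"):
    for o in eyes.landmark_of(T,t)[:1]: print(t,w(T,o["uv"],z=.088))
E
```

```text
beam top 0.14381662296958325
wedge 929 [ 0.4275 -0.4197 -0.0057] [ 0.63   -0.3     0.0394] ((530.9614868164062, -355.45257568359375), (118.39905548095703, 203.8245086669922), 86.9930419921875)
slope [-0.2467  0.1608]
bed_front [0.5766 0.0076 0.088 ]
toy_car [0.6124 0.0928 0.088 ]
castle [ 0.6132 -0.0774  0.088 ]
```

View pics/t4.png

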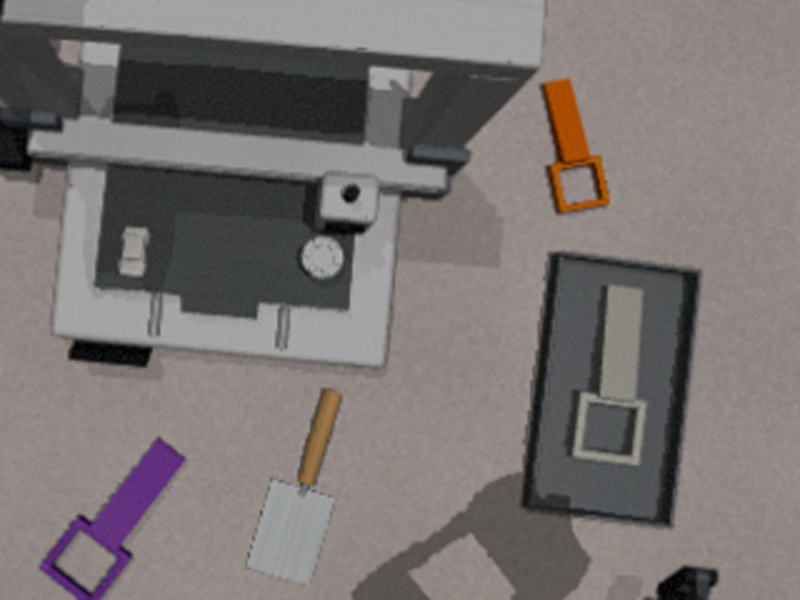

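The wedge lies inside the tray at crop px (615,380), ramp up and square to the walls. The prints, toolhead and scraper are where they were, and the gripper is clear. Handing in.

```bash
python3 -c "
from h import *
print(close_job())"
```

```text
the job is handed in; nothing more can be done
None
```

I walked the wedge out and laid it flat, ramp up, in the grey tray; the gantry is on its stops, the bed moved about 1.5 mm, the prints, toolhead and scraper look unmoved, and I handed the job in at about 16 s (no verdict was returned).

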